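# Release the safety tab and open the detergent box

## Robot

A 6-joint arm with a two-finger parallel gripper is mounted at the origin on the work surface. World frame = base frame: x ahead of the robot, y to its left, z up, the work surface at z = 0. Lengths are in mm, angles in degrees, forces in N, time in s.
With the tool pointing down it reaches from about 300 to 850 mm from the base axis. Payload 5.4 kg.
Tool frame: the origin (TCP) lies at the very end of the fingers, on their centre line; the grasp point (between the pads) lies 19 mm behind it (manip.grasp_offset is the distance from the TCP to the grasp point, in mm); z points along the fingers, y is the line along which they close (so a half turn about z gives the same grasp; the last joint's range is limited). The gripper opens to 85 mm and grips with 20 to 120 N. Pads are 22 mm wide; open, the fingers measure 114 mm over their backs; the gripper's body (76 mm by 85 mm) begins 54 mm behind the grasp point. The pads swing forward as they close: fully open they stand 13 mm farther back than shut.
Start: joints at [55.743, 9.076, 91.501, -0, 79.423, -12.038], TCP at [217.446, 532.281, 231.299] pointing down, gripper open.
Joint ranges: [-166.64, 166.64], [-54.1, 131.32], [10.49, 154.53], [-73.88, 253.88], [9.74, 151.15], [-171.62, 171.62]. Speed limits (degrees/s): [147.25, 147.25, 180, 180, 180, 180].

## Interface

Orientations are given as [roll, pitch, yaw] about the fixed x, y, z axes, in that order (R = Rz(yaw) Ry(pitch) Rx(roll)).
In Python, from station import manip gives the robot as it stands.
- The arm moves only by the tool step_arm, never from a script. Its argument "commands" is text: rows parted by semicolons, each of 5 numbers parted by spaces: the opening, from -1 (shut) to 1 (fully open), so that 0 is half open, then the shift along the tool's x, y, z in m, then the turn about the tool's z in degrees. In form: grip dx dy dz turn; .... A call has 1 to 12 rows; each row is the pose to reach, as a shift and turn from the pose commanded when the call began, along the tool's axes at that moment; what a row does not reach only later rows make up. A row lasts 1/10 s, in which the tool goes at most 50 mm and 8.59 degrees, less where a joint would pass 70% of its speed; a pose out of reach is approached as far as the arm can. A call with a gripper value outside its range is refused whole. The fingers move at their own pace and stop on an object; "newtons" is the grip in N (left out, the last holds). Time passes only in rows, so rows that repeat a pose let the fingers close. It gives the time, the measured TCP pose, the force, the opening and the grip force at its end, in the units of the state.
- manip.state(): the state, without advancing time (a new reading comes with each control period).
- manip.grab_frame(name): name is "side" or "top"; returns a dict with "img" (384x512x3 uint8, red, green, blue), "mtx" (3x3 intrinsics, pixels), "R" (3x3) and "t" (3): a world point X has camera coordinates R X + t. Camera axes: x right, y down, z forward; pixel columns grow to the right and rows downward; lengths in mm; the calibration is good to about 2 mm. A picture is of the moment at which its call begins. There is no depth.
- manip.sign_off(): hands the job in; it is judged then, once.
The state is a dict: "time": time; "joint_positions": joint angles; "dq": joint speeds; "effort": joint torques, N m; "eef_pos": TCP position; "eef_rot": TCP orientation; "force": force on the tool from outside, world axes, zero at the start; "wrist_torque": the same for the moment, N m; "grip_width": finger opening in mm; "grasp_force": force on a finger pad.
Only numpy, scipy, OpenCV 4.12 (cv2) and the standard library are available. Lean on these libraries where they do the work, as an engineer would, in place of code of your own. Each camera call takes 0.05 s, during which the arm holds its last target. There are 200 camera calls.

## Task

Open the locked detergent box: slide the safety tab gently aside until its tongue bar no longer covers the latch lever, then lift the lever up and over past upright so that the sprung lid pops up, and leave it that way. Do not ram the tab into its stop, do not pull hard on the lever while the bar still holds it, and leave the bottle, the flask and the cup standing where they are.

Things in the scene. Friction and masses are not known exactly. Their poses are not given: they have to be found in the camera images.
- box: Grey steel detergent box, 240 (its x) x 280 (its y) x 110 mm high, fixed to the table. Origin: centre of its underside; z up; its -x side is the front, facing the robot. The front of its top (x = -120 to -8 mm) is a rigid fixed deck at z = 110 mm; behind it lies the lid. Two pivot plates on the deck carry the lever (x = -106 to -84, |y| = 10 to 16 mm, up to z = 144 mm).
- stop_block: Rigid steel stop block on the deck for the tongue bar, 24 (x) x 8 (y) x 44 mm high. Origin: centre of its underside, at box x = -60, y = 76.5, z = 110 mm; the bar's outer end meets its face at y = 72.5 mm. More than 16 N there bends the bar.
- tab: Aluminium safety tab; slides only along the box's +y (axes as the box's). Origin: centre of its underside on the deck, at box x = -60, y = 23 to 26 mm at the start. Block 18 (x) x 22 (y) x 42 mm high with a post on top. Through it runs a level steel tongue bar, 12 wide, 8 thick, 61 long, clamped in it, over the lever with a 1.5 mm gap. Friction about 3 N; stays where left.
- tab_post (a point): Centre of the tab's thumb post, 16 (x) x 8 (y) mm, 53 mm above the tab's origin; it shows from 42 to 65 mm above it. How far the bar sticks out is set differently on each box and not measured: the lever is free after 3 to 32 mm of slide, and only 2.5 mm later the bar hits the stop block. So slide on slowly until the stop is felt.
- lever: Steel latch lever. Origin: its pivot, at box (-95, 0, 134) mm, hinged about the box's y; its x runs along the bar. Bar 18 mm wide (y), 12 thick, 110 long; its last 12 mm carry a foot down to the lid. Shut: level, towards the box's +x, z = 128 to 140 mm. The free end lifts up and over the pivot to the front, to an end stop 1.9 rad from shut.
- lever_grip (a point): Point to take the lever: middle of the bar, 86 mm from the pivot. Stiff hinge (0.2 N m of friction; lifting takes 3 to 8 N here): it stays where it is left, and lifts only with the tongue bar clear. While held by the bar it must not be pulled by more than about 15 N.
- lid (a joint): Angle of the lid, a grey plate 126 (x) x 278 (y) mm hinged along the box's rear top edge: 0 = shut, level with the deck, held down by the lever's foot. With the lever out of its way a weak spring (about 1 N at its front edge) raises it to about 0.45.
- tea_bottle: Loose bystander: tea bottle, 62 mm wide, 185 mm high, standing beside the box. Origin: centre of its underside.
- flask: Loose bystander: olive drinking flask, 62 mm wide, 170 mm high, standing beside the box. Origin: centre of its underside.
- scoop_cup: Loose bystander: white measuring cup, 72 mm wide, 70 mm high, standing beside the box. Origin: centre of its underside.

How it is judged (in metres and radians):
On the way, in this order (a step that is already met when the one before it is completed fails the run):
1. the safety tab has been slid aside while the lever still lies flat (distance of tab from where it was at the start of the episode above 0.002 m and z of lever_grip in the frame of box below 0.143 m), for 0.2 s.
2. the lever has been lifted past upright and the lid has risen (x of lever_grip in the frame of box below -0.095 m and z of lever_grip in the frame of box above 0.19 m and value of joint lid above 0.3 rad), for 0.2 s.
At the end, for the whole second after the job is handed in: The tab stands aside of where it was (over 2 mm), the lever stands past upright, leaning to the front, the lid has sprung up more than 0.3 rad, and all is at rest (all of step 2 and distance of tab from where it was at the start of the episode above 0.002 m and angular speed of lever below 0.1 rad/s and velocity of joint lid below 0.1 rad/s); the robot touches nothing.
It fails at once if the tab is rammed into its stop with more than 16 N (contact force between tab and stop_block above 16 N).
It fails at once if the lever is forced against the tongue bar with more than 40 N (about 18 N of pull at the lever's free end) (contact force between tab and lever above 40 N).
It fails at once if a bystander is pushed more than 40 mm or tipped (distance of any of tea_bottle, flask, scoop_cup from where it was at the start of the episode above 0.04 m or angle between any of tea_bottle, flask, scoop_cup's own z axis and vertical above 0.4 rad).
It also fails if it takes over 51 s, if anything falls off the work surface, if the arm or the gripper's body presses on something with over 40 N, if the wrist force passes 120 N, or if a joint passes its speed limit or range.

## Working session

There is one attempt and no reset: what is moved stays moved. The work goes in short steps, Python scripts to look and compute and a tool call to move; the robot and the scene stay as the last step left them, time stands still between calls to the robot, and variables do not carry over. Pictures are saved under pics/ and viewed, at most 10 in all, crops included, and the job is handed in when it is done.

Besides the shell and the picture viewer there is one more tool, called in YAML: its name, and indented under it one key for each argument. step_arm: Moves the arm, as the interface text tells. Its arguments: {"type":"object","properties":{"commands":{"type":"string"},"newtons":{"type":"number"}},"required":["commands"]}

```bash
mkdir -p pics
cat > h.py <<'E'
import numpy as np, cv2
from station import manip
def grab(n,f):
    d=manip.grab_frame(n); cv2.imwrite(f,cv2.cvtColor(d["img"],cv2.COLOR_RGB2BGR)); np.savez(f[:-4],**d); return d
def ray(d,u,v,z):
    K,R,t=[np.array(d[k],float) for k in("mtx","R","t")]
    t=t.ravel(); c=-R.T@t; r=R.T@np.linalg.inv(K)@np.array([u,v,1.]); return c+r*(z-c[2])/r[2]
def proj(d,X):
    K,R,t=[np.array(d[k],float) for k in("mtx","R","t")]
    p=K@(R@np.array(X,float)+t.ravel()); return p[:2]/p[2]
E
python3 - <<'E'
from h import *
a=grab("top","pics/t0.png"); b=grab("side","pics/s0.png")
for d in(a,b): print(-np.array(d["R"]).T@np.ravel(d["t"]))
s=manip.state(); print(s["time"],s["eef_pos"],s["eef_rot"],s["force"],s["grip_width"])
E
```

```text
[ 392.4248782    18.40075842 1003.82651258]
[1250.95041585  380.70557783  661.80862589]
0.1 [217.12935082 531.82720799 230.40137651] [-1.79902451e+02 -2.05064759e-02  1.57782126e+02] [-0.23972161 -0.1776424  -0.48557953] 85.10537832195034
```

View pics/t0.png

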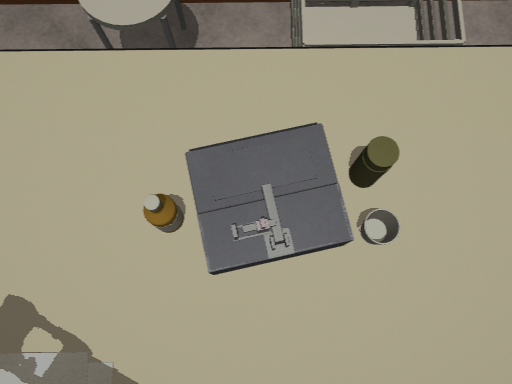

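View pics/s0.png

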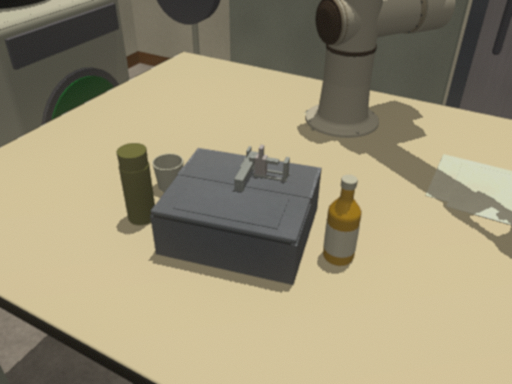

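The top view shows the box at about (270,197). The lever runs from (280,243) to (267,187), the tab post is near (263,224) and the stop block near (235,231). The bottle is on the left, with the flask and cup on the right.

Run:
```python
from h import *
d=np.load("pics/t0.npz"); im=d["img"].astype(int)
r=im[...,0]; b=im[...,2]
m=((b-r>-8)&(r<130)).astype(np.uint8); m[:60]=0; m[280:]=0; m[:,:180]=0; m[:,356:]=0
m=cv2.morphologyEx(m,cv2.MORPH_OPEN,np.ones((5,5)))
c=max(cv2.findContours(m,0,2)[0],key=cv2.contourArea); hull=cv2.convexHull(c)
q=cv2.approxPolyDP(hull,8,True)[:,0]; print(q)
P=np.array([ray(d,*p,110)[:2] for p in q]); print(P.round(1))
print(cv2.minAreaRect(np.array([ray(d,*p[0],110)[:2] for p in hull],np.float32)))
cv2.imwrite("pics/c0.png",cv2.resize(cv2.cvtColor(d["img"],4)[120:280,180:360],None,fx=4,fy=3.75,interpolation=cv2.INTER_CUBIC))
```

```text
[[321 124]
 [351 240]
 [210 273]
 [186 153]]
[[ 721.1 -119.5]
 [ 489.9 -166.5]
 [ 431.9   98.6]
 [ 664.2  147.2]]
((577.4688110351562, -10.216537475585938), (247.10467529296875, 278.92633056640625), 11.968186378479004)
```

View pics/c0.png

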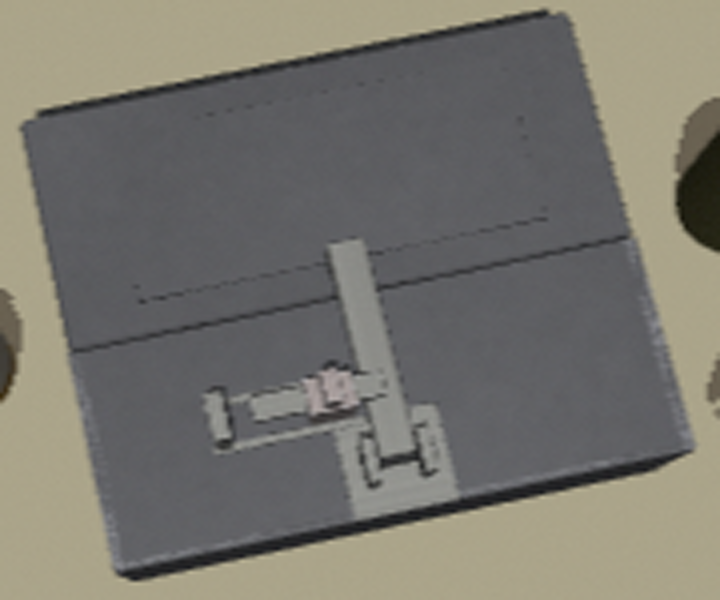

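Run:
```python
from h import *
d=np.load("pics/t0.npz")
f=lambda x,y,z: ray(d,180+x/4-.4,120+y/3.75-.4,z)[:2]
yaw=np.radians(11.7)
R=np.array([[np.cos(yaw),-np.sin(yaw)],[np.sin(yaw),np.cos(yaw)]])
pts=[("leverend",347,242,140,(15,0)),("stop",214,415,154,(-60,76.5)),("seamL",75,352,110,(-8,140)),("seamR",632,236,110,(-8,-140)),
("plateL",368,458,144,(-95,13)),("plateR",429,447,144,(-95,-13)),("FL",118,570,110,(-120,140)),("FR",690,450,110,(-120,-140)),("RL",25,122,110,(120,140)),("RR",568,14,110,(120,-140))]
A=np.array([p[4] for p in pts],np.float32);B=np.array([f(*p[1:4]) for p in pts],np.float32)
u=A-A.mean(0);w=B-B.mean(0)
th=np.arctan2((u[:,0]*w[:,1]-u[:,1]*w[:,0]).sum(),(u*w).sum())
R=np.array([[np.cos(th),-np.sin(th)],[np.sin(th),np.cos(th)]]);c=B.mean(0)-R@A.mean(0)
print(np.degrees(th),c)
for p,a,b in zip(pts,A,B): print(p[0],(R.T@(b-c)-a).round(1))
for n,x,y,z in(("post",333,384,175),("barouter",252,405,140),("barinner",385,385,145)): print(n,R.T@(f(x,y,z)-c))
for n,l in(("post0",(-60,24.5)),("grip",(-9,0)),("pivot",(-95,0))): print(n,R@np.array(l)+c)
for n,u,v,z in(("flask",380,152,170),("bottle",152,203,185),("cup",380,226,70)): print(n,R.T@(ray(d,u,v,z)[:2]-c))
```

```text
11.764393 [579.2801   -10.328873]
leverend [-1.2 -0.4]
stop [0.5 1.3]
seamL [ 0.4 -3.7]
seamR [1.8 2. ]
plateL [1.5 1.2]
plateR [ 0.7 -0.9]
FL [ 0.8 -2.2]
FR [0.9 3.1]
RL [-3.  -3.1]
RR [-2.3  2.7]
post [-59.3512977   23.39199672]
barouter [-56.47276152  60.02244091]
barinner [-60.68466567  -1.20015563]
post0 [515.54518306   1.42322585]
grip [570.46914154 -12.16386199]
pivot [486.27563089 -29.69820428]
flask [  21.21357884 -214.55372614]
bottle [ 13.87631943 206.09625756]
cup [-102.34427976 -207.00079197]
```

step_arm:
  commands: "-0.1 -0.03 -0.024 0 -3; -0.1 -0.068 -0.054 0 -8; -0.1 -0.107 -0.085 0 -14; -0.1 -0.145 -0.115 0 -20; -0.1 -0.184 -0.146 0 -26; -0.1 -0.222 -0.176 0 -32; -0.1 -0.261 -0.207 0 -34; -0.1 -0.299 -0.237 0 -34; -0.1 -0.338 -0.268 0 -34; -0.1 -0.376 -0.298 0 -34; -0.1 -0.41 -0.325 0 -34; -0.1 -0.44 -0.349 0 -34"
  newtons: 20

```text
time: 1.3
eef_pos: [493.3, 40.6, 230.9]
eef_rot: [180.0, -0.0, -168.3]
force: [0.4, 0.7, 0.4]
grip_width: 38.3
grasp_force: 0.0
```

step_arm:
  commands: "-0.1 -0.005 -0.037 0 0; -0.1 -0.01 -0.046 0 0; -0.1 -0.01 -0.046 0 0; -0.1 -0.01 -0.046 0 0"

```text
time: 1.7
eef_pos: [511.5, 0.7, 230.9]
eef_rot: [179.9, -0.0, -168.2]
force: [0.1, 0.3, 0.2]
grip_width: 38.7
grasp_force: 0.0
```

```bash
cat >> h.py <<'E'
YAW=np.radians(11.76); C=np.array([579.3,-10.3])
RB=np.array([[np.cos(YAW),-np.sin(YAW)],[np.sin(YAW),np.cos(YAW)]])
def st():
    s=manip.state(); p=np.array(s["eef_pos"]); print("t",s["time"],"box",(RB.T@(p[:2]-C)).round(1),"z",p[2].round(1),"rot",np.round(s["eef_rot"],1),"F box",(RB.T@np.array(s["force"])[:2]).round(1),np.round(s["force"][2],1),"w",round(s["grip_width"],1),s["grasp_force"]); return s
E
python3 - <<'E'
from h import *
st(); d=grab("top","pics/t1.png")
E
```

```text
t 1.7 box [-64.1  24.6] z 230.9 rot [ 179.9   -0.  -168.2] F box [0.2 0.2] 0.2 w 38.7 0.0
```

step_arm:
  commands: "-0.1 -0.004 0 0.02 0; -0.1 -0.004 0 0.04 0; -0.1 -0.004 0 0.055 0; -0.1 -0.004 0 0.065 0; -0.1 -0.004 0 0.072 0; -0.1 -0.004 0 0.072 0"

```text
time: 2.35
eef_pos: [515.3, 1.3, 158.6]
eef_rot: [180.0, -0.1, -168.2]
force: [0.1, 0.1, -0.9]
grip_width: 38.3
grasp_force: 0.0
```

Run:
```python
from h import *
st(); d=grab("side","pics/s1.png"); x,y=proj(d,[515.5,1.4,150]).astype(int); x-=70;y-=60
cv2.imwrite("pics/s1c.png",cv2.resize(cv2.cvtColor(d["img"],4)[y:y+110,x:x+140],None,fx=5,fy=5,interpolation=2))
```

```text
t 2.35 box [-60.3  24.4] z 158.6 rot [ 1.800e+02 -1.000e-01 -1.682e+02] F box [0.1 0.1] -0.9 w 38.3 0.0
```

View pics/s1c.png

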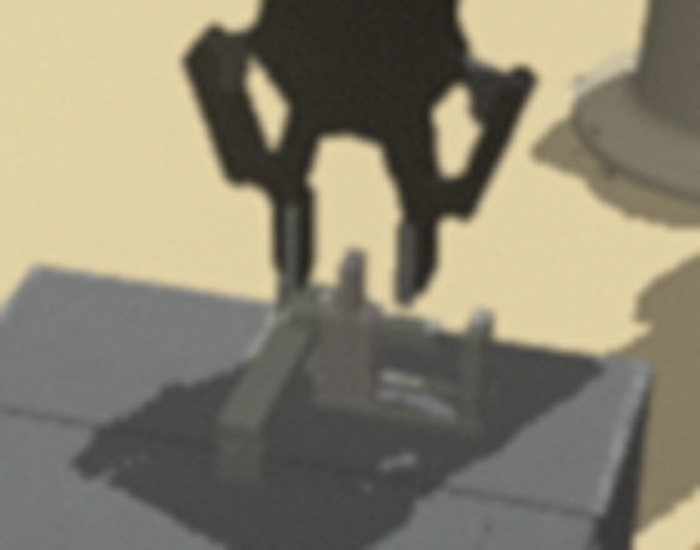

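The post, at crop (352,280), is centred between the fingers, so I can close on it.

step_arm:
  commands: "-0.25 0 0 0 0; -0.4 0 0 0 0; -0.55 0 0 0 0; -0.7 0 0 0 0; -0.85 0 0 0 0; -0.9 0 0 0 0; -0.9 0 0 0 0; -0.9 0 0 0 0"
  newtons: 20

```text
time: 3.2
eef_pos: [516.0, 0.7, 159.6]
eef_rot: [-180.0, 0.0, -168.2]
force: [-0.6, 1.2, 3.7]
grip_width: 7.6
grasp_force: 20.9
```

```bash
python3 -c "
from h import *
st()"
```

```text
t 3.2 box [-59.7  23.6] z 159.6 rot [-180.     0.  -168.2] F box [-0.3  1.3] 3.7 w 7.6 20.87466537952423
```

step_arm:
  commands: "-0.9 0 0.001 0 0; -0.9 0 0.002 0 0; -0.9 0 0.003 0 0; -0.9 0 0.004 0 0; -0.9 0 0.005 0 0; -0.9 0 0.006 0 0; -0.9 0 0.006 0 0"

```text
time: 3.9
eef_pos: [514.8, 6.6, 159.6]
eef_rot: [-180.0, 0.0, -168.2]
force: [-0.7, -2.7, 4.8]
grip_width: 7.1
grasp_force: 21.1
```

```bash
python3 -c "
from h import *
st()"
```

```text
t 3.9 box [-59.7  29.7] z 159.6 rot [-180.     0.  -168.2] F box [-1.3 -2.5] 4.8 w 7.1 21.10530585050583
```

step_arm:
  commands: "-0.9 0 0.0005 0 0; -0.9 0 0.001 0 0; -0.9 0 0.0015 0 0; -0.9 0 0.002 0 0; -0.9 0 0.0025 0 0; -0.9 0 0.003 0 0; -0.9 0 0.003 0 0"

```text
time: 4.6
eef_pos: [514.2, 9.4, 159.6]
eef_rot: [-180.0, 0.0, -168.2]
force: [-0.4, -2.5, 5.1]
grip_width: 7.2
grasp_force: 21.1
```

step_arm:
  commands: "-0.9 0 0.0005 0 0; -0.9 0 0.001 0 0; -0.9 0 0.001 0 0"

```text
time: 4.9
eef_pos: [514.0, 10.4, 159.6]
eef_rot: [-180.0, 0.0, -168.2]
force: [-0.5, -2.7, 5.0]
grip_width: 7.3
grasp_force: 21.1
```

step_arm:
  commands: "-0.9 0 0.0005 0 0; -0.9 0 0.001 0 0; -0.9 0 0.001 0 0"

```text
time: 5.2
eef_pos: [513.8, 11.4, 159.6]
eef_rot: [-180.0, 0.0, -168.2]
force: [-0.7, -3.0, 5.3]
grip_width: 7.1
grasp_force: 21.1
```

step_arm:
  commands: "-0.9 0 0.0005 0 0; -0.9 0 0.0005 0 0"

```text
time: 5.4
eef_pos: [513.7, 11.9, 159.6]
eef_rot: [-180.0, 0.0, -168.2]
force: [-0.7, -3.1, 4.4]
grip_width: 7.4
grasp_force: 21.1
```

step_arm:
  commands: "-0.9 0 0.0005 0 0; -0.9 0 0.0005 0 0"

```text
time: 5.6
eef_pos: [513.6, 12.4, 159.6]
eef_rot: [-180.0, 0.0, -168.2]
force: [-0.0, -3.1, 6.8]
grip_width: 7.4
grasp_force: 21.1
```

step_arm:
  commands: "-0.9 0 0.0005 0 0; -0.9 0 0.0005 0 0"

```text
time: 5.8
eef_pos: [513.5, 12.6, 159.6]
eef_rot: [-180.0, 0.0, -168.2]
force: [-1.3, -3.8, 4.8]
grip_width: 7.1
grasp_force: 21.1
```

step_arm:
  commands: "-0.9 0 0.0003 0 0; -0.9 0 0.0003 0 0"

```text
time: 6.0
eef_pos: [513.5, 12.7, 159.6]
eef_rot: [-179.9, 0.0, -168.2]
force: [-0.7, -4.2, 4.6]
grip_width: 7.7
grasp_force: 21.1
```

step_arm:
  commands: "-0.9 0 0.0005 0 0; -0.9 0 0.0005 0 0"

```text
time: 6.2
eef_pos: [513.5, 12.7, 159.6]
eef_rot: [-179.9, 0.0, -168.2]
force: [-1.0, -6.3, 4.8]
grip_width: 7.4
grasp_force: 21.1
```

step_arm:
  commands: "-0.9 0 -0.0008 0 0; -0.7 0 -0.0008 0 0; -0.4 0 -0.0008 0 0; -0.2 0 -0.0008 0 0; -0.1 0 -0.0008 -0.005 0; -0.1 0 -0.0008 -0.02 0; -0.1 0 -0.0008 -0.04 0; -0.1 0 -0.0008 -0.055 0; -0.15 -0.02 -0.015 -0.055 0; -0.15 -0.045 -0.03 -0.055 0; -0.15 -0.051 -0.036 -0.055 0; -0.15 -0.051 -0.036 -0.055 0"

```text
time: 7.4
eef_pos: [570.6, -11.5, 214.0]
eef_rot: [180.0, -0.0, -168.3]
force: [0.2, -0.3, -0.4]
grip_width: 36.3
grasp_force: 0.0
```

Run:
```python
from h import *
st(); d=grab("side","pics/s2.png"); x,y=proj(d,[535,1.4,150]).astype(int); x-=75;y-=70
cv2.imwrite("pics/s2c.png",cv2.resize(cv2.cvtColor(d["img"],4)[y:y+115,x:x+150],None,fx=5,fy=5,interpolation=2))
```

```text
t 7.4 box [-8.8  0.6] z 214.0 rot [ 180.    -0.  -168.3] F box [ 0.2 -0.3] -0.4 w 36.3 0.0
```

View pics/s2c.png

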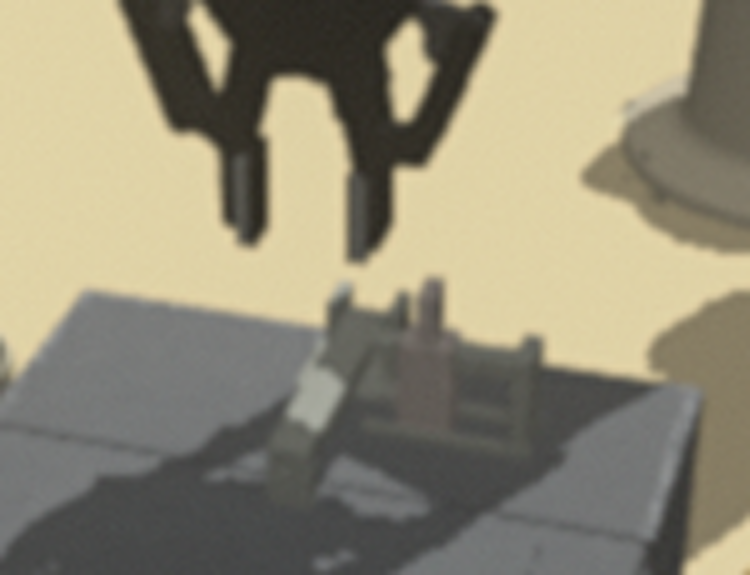

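The bar now reaches the stop block and has cleared the lever. The fingers are on either side of the lever, so I descend and grip.

step_arm:
  commands: "-0.15 0 -0.001 0.025 0; -0.15 0 -0.001 0.05 0; -0.15 0 -0.001 0.07 0; -0.15 0 -0.001 0.08 0; -0.15 0 -0.001 0.088 0; -0.15 0 -0.001 0.09 0; -0.3 0 -0.001 0.09 0; -0.45 0 -0.001 0.09 0; -0.6 0 -0.001 0.09 0; -0.7 0 -0.001 0.09 0; -0.7 0 -0.001 0.09 0; -0.7 0 -0.001 0.09 0"

```text
time: 8.65
eef_pos: [571.4, -12.3, 125.3]
eef_rot: [-180.0, 0.1, -168.2]
force: [-1.4, -0.5, 4.9]
grip_width: 16.9
grasp_force: 20.0
```

```bash
python3 -c "
from h import *
st()"
```

```text
t 8.65 box [-8.2 -0.3] z 125.3 rot [-1.800e+02  1.000e-01 -1.682e+02] F box [-1.5 -0.2] 4.9 w 16.9 19.96188461780548
```

step_arm:
  commands: "-0.7 0 0 -0.0015 0; -0.7 0 0 -0.003 0; -0.7 0.0002 0 -0.0055 0; -0.7 0.0003 0 -0.0076 0; -0.7 0.0003 0 -0.0076 0"
  newtons: 35

```text
time: 9.15
eef_pos: [570.3, -12.4, 131.4]
eef_rot: [-180.0, -0.0, -168.2]
force: [4.3, -1.8, -5.8]
grip_width: 16.8
grasp_force: 38.0
```

```bash
python3 -c "
from h import *
st()"
```

```text
t 9.15 box [-9.2 -0.2] z 131.4 rot [-180.    -0.  -168.2] F box [ 3.8 -2.6] -5.8 w 16.8 37.96509146690369
```

step_arm:
  commands: "-0.7 0.001 0 -0.0075 0; -0.7 0.0026 0 -0.0149 0; -0.7 0.0049 0 -0.0221 0; -0.7 0.0078 0 -0.0291 0; -0.7 0.0113 0 -0.0358 0; -0.7 0.0154 0 -0.0422 0; -0.7 0.02 0 -0.0482 0; -0.7 0.0251 0 -0.0538 0; -0.7 0.0251 0 -0.0538 0"

```text
time: 10.05
eef_pos: [543.5, -18.0, 185.4]
eef_rot: [-180.0, -0.3, -168.2]
force: [-3.7, -4.7, -6.3]
grip_width: 16.7
grasp_force: 35.9
```

Run:
```python
from h import *
st(); d=grab("side","pics/s3.png"); x,y=proj(d,[550,1.4,150]).astype(int); x-=90;y-=80
cv2.imwrite("pics/s3c.png",cv2.resize(cv2.cvtColor(d["img"],4)[y:y+140,x:x+180],None,fx=4,fy=4,interpolation=2))
```

```text
t 10.05 box [-36.6  -0.2] z 185.4 rot [-180.    -0.3 -168.2] F box [-4.5 -3.9] -6.3 w 16.7 35.8763712644577
```

View pics/s3c.png

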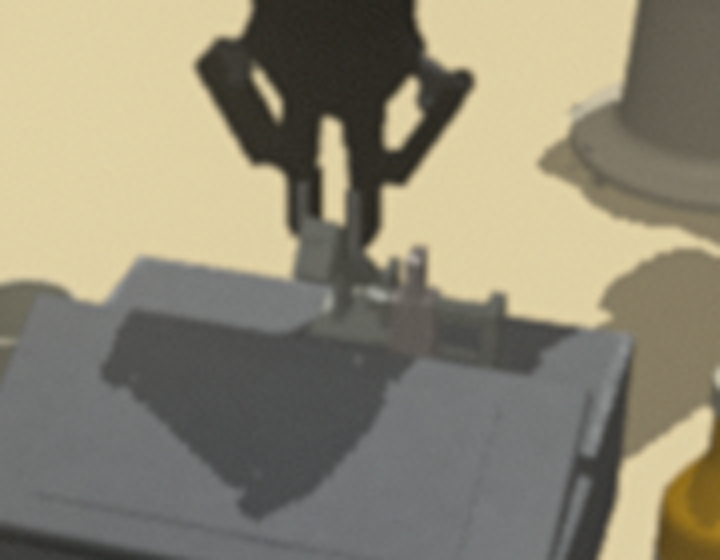

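The lid has risen and the lever is at about 45°, still in the grip. I carry on over the top.

step_arm:
  commands: "-0.7 0.0056 0 -0.0051 0; -0.7 0.0116 0 -0.0097 0; -0.7 0.018 0 -0.0138 0; -0.7 0.0247 0 -0.0173 0; -0.7 0.0317 0 -0.0202 0; -0.7 0.0389 0 -0.0225 0; -0.7 0.0463 0 -0.0241 0; -0.7 0.0538 0 -0.0251 0; -0.7 0.0614 0 -0.0254 0; -0.7 0.069 0 -0.0251 0; -0.7 0.0765 0 -0.0241 0; -0.7 0.0765 0 -0.0241 0"

```text
time: 11.3
eef_pos: [470.8, -32.6, 211.5]
eef_rot: [180.0, 0.1, -168.2]
force: [-0.4, 0.6, 0.1]
grip_width: 13.0
grasp_force: 0.0
```

```bash
python3 -c "
from h import *
st()"
```

```text
t 11.3 box [-110.8    0.3] z 211.5 rot [ 1.800e+02  1.000e-01 -1.682e+02] F box [-0.2  0.7] 0.1 w 13.0 0.0
```

Run:
```python
from h import *
d=grab("side","pics/s4.png"); x,y=proj(d,[530,-10,170]).astype(int); x-=90;y-=80
a=cv2.resize(cv2.cvtColor(d["img"],4)[y:y+130,x:x+180],None,fx=4,fy=4,interpolation=2)
cv2.imwrite("pics/s4c.png",a)
print(x,y)
```

```text
163 69
```

View pics/s4c.png

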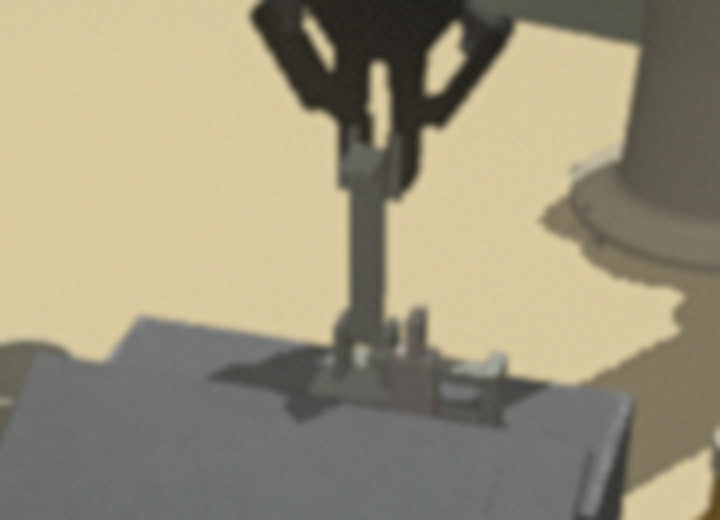

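Run:
```python
from h import *
d=np.load("pics/s4.npz")
W=lambda x,y,z: [*(RB@np.array([x,y])+C),z]
for a in (70,80,85,90,95,100,105):
    t=np.radians(a); P=lambda r,n:proj(d,W(-95+r*np.cos(t)+n*np.sin(t),0,134+r*np.sin(t)-n*np.cos(t)))
    print(a,[((P(r,n)-[163,69])*4).round() for r,n in((110,-6),(98,24),(110,24),(0,0))])
```

```text
70 [array([349., 179.]), array([334., 241.]), array([332., 224.]), array([367., 333.])]
80 [array([361., 155.]), array([344., 211.]), array([343., 191.]), array([367., 333.])]
85 [array([366., 145.]), array([349., 198.]), array([348., 176.]), array([367., 333.])]
90 [array([372., 137.]), array([354., 185.]), array([354., 163.]), array([367., 333.])]
95 [array([377., 131.]), array([359., 175.]), array([360., 151.]), array([367., 333.])]
100 [array([382., 126.]), array([364., 165.]), array([366., 141.]), array([367., 333.])]
105 [array([388., 123.]), array([369., 157.]), array([371., 133.]), array([367., 333.])]
```

step_arm:
  commands: "-0.4 0.01 0 0 0; -0.3 0.02 0 -0.01 0; -0.3 0.02 0 -0.04 0; -0.3 0.02 0 -0.07 0; -0.5 0.02 0 -0.07 0; -0.9 -0.02 0 -0.07 0; -1 -0.06 0 -0.07 0; -1 -0.085 0 -0.07 0; -1 -0.085 0 -0.07 0; -1 -0.085 0 -0.07 0"
  newtons: 20

```text
time: 12.35
eef_pos: [553.4, -15.4, 278.9]
eef_rot: [179.9, -0.1, -168.2]
force: [0.2, 0.5, -0.3]
grip_width: 0.0
grasp_force: 0.0
```

step_arm:
  commands: "-1 0 0 0.03 0; -1 0 0 0.055 0; -1 0.015 0 0.057 0; -1 0.025 0 0.057 0; -1 0.03 0 0.057 0; -1 0.035 0 0.057 0; -1 0.039 0 0.057 0; -1 0.043 0 0.057 0; -1 0.047 0 0.057 0; -1 0.05 0 0.057 0; -1 0.053 0 0.057 0; -1 0.053 0 0.057 0"

```text
time: 13.55
eef_pos: [501.7, -26.5, 222.6]
eef_rot: [180.0, -0.1, -168.2]
force: [0.3, 0.0, 0.9]
grip_width: 0.1
grasp_force: 0.4
```

Run:
```python
from h import *
st()
d=grab("side","pics/s5.png"); x,y=163,69
a=cv2.resize(cv2.cvtColor(d["img"],4)[y:y+130,x:x+180],None,fx=4,fy=4,interpolation=2)
cv2.imwrite("pics/s5c.png",a)
```

```text
t 13.55 box [-79.3  -0. ] z 222.6 rot [ 1.800e+02 -1.000e-01 -1.682e+02] F box [ 0.2 -0. ] 0.9 w 0.1 0.3751822796766646
```

View pics/s5c.png

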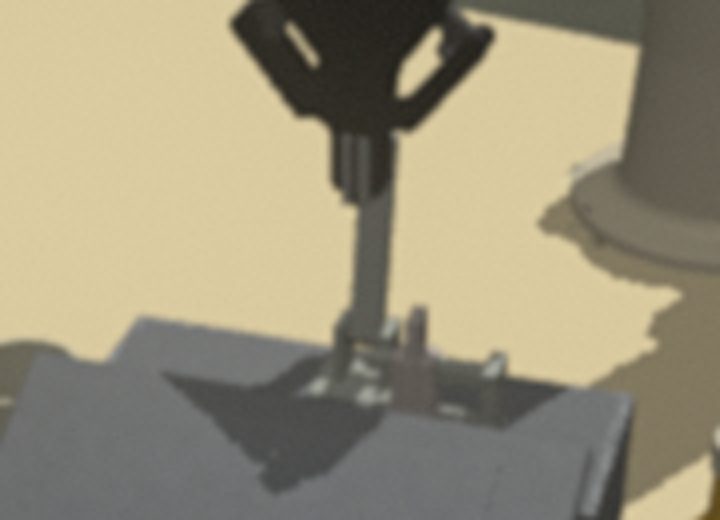

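The lever now leans to the front. I push a little further for margin, then back off and up.

step_arm:
  commands: "-1 0.003 0 0 0; -1 0.006 0 0 0; -1 0.008 0 0 0; -1 0.008 0 0 0"

```text
time: 14.0
eef_pos: [493.9, -28.1, 222.5]
eef_rot: [180.0, -0.0, -168.2]
force: [0.3, 0.9, -1.3]
grip_width: 0.1
grasp_force: 0.3
```

step_arm:
  commands: "-1 -0.01 0 0 0; -1 -0.03 0 0 0; -1 -0.045 0 0 0; -1 -0.045 0 -0.04 0; -1 -0.045 0 -0.08 0; -1 -0.045 0 -0.08 0; -1 -0.045 0 -0.08 0"

```text
time: 14.7
eef_pos: [539.3, -18.8, 303.6]
eef_rot: [-180.0, 0.1, -168.2]
force: [-0.3, 0.5, -0.1]
grip_width: -0.0
grasp_force: 0.0
```

Run:
```python
from h import *
st()
d=grab("side","pics/s6.png"); e=grab("top","pics/t6.png")
a=cv2.resize(cv2.cvtColor(d["img"],4)[60:260,110:370],None,fx=3,fy=3,interpolation=2)
cv2.imwrite("pics/s6c.png",a)
W=lambda x,y,z: [*(RB@np.array([x,y])+C),z]
for q in (95,100,105,109):
    t=np.radians(q); P=lambda r,n:proj(d,W(-95+r*np.cos(t)+n*np.sin(t),0,134+r*np.sin(t)-n*np.cos(t)))
    print(q,[((P(r,n)-[110,60])*3).round() for r,n in((110,-6),(98,24),(110,24),(0,0))])
```

```text
t 14.7 box [-40.9  -0.2] z 303.6 rot [-1.800e+02  1.000e-01 -1.682e+02] F box [-0.2  0.6] -0.1 w -0.0 0.0
95 [array([442., 125.]), array([428., 158.]), array([429., 141.]), array([434., 277.])]
100 [array([446., 122.]), array([432., 151.]), array([433., 133.]), array([434., 277.])]
105 [array([450., 120.]), array([436., 145.]), array([438., 127.]), array([434., 277.])]
109 [array([453., 119.]), array([439., 141.]), array([441., 123.]), array([434., 277.])]
```

View pics/s6c.png

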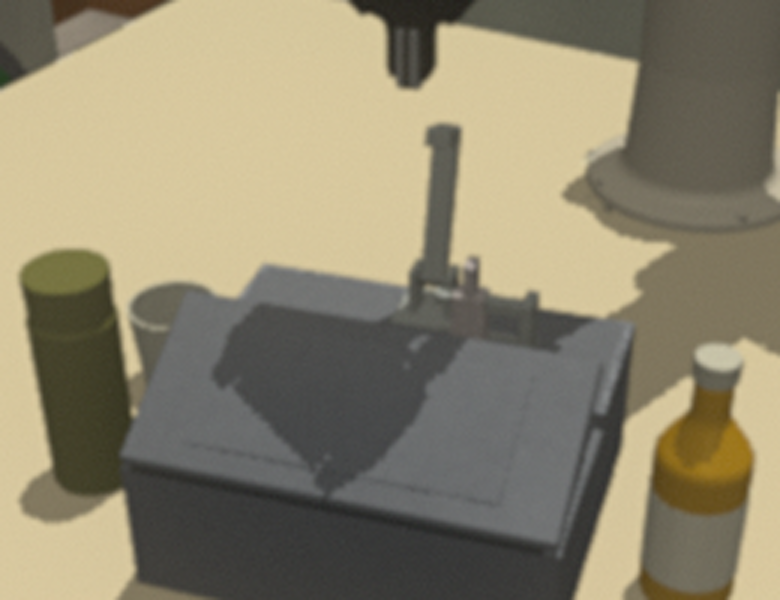

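The lever's foot end, at about (440,127–148), matches a lean of roughly 105°. The lid is up, the bystanders are standing and the gripper is clear, so I hand in.

```bash
python3 -c "
from h import *
print(manip.sign_off())"
```

```text
the job is handed in; nothing more can be done
None
```

The job is handed in at 14.7 s (no verdict came back): the tab slid about 12 mm to a gentle stop (wrist force about 6 N), the lever leans past upright at roughly 105° (estimated from the side camera), the lid is up, and the bottle, flask and cup are standing, with nothing in the gripper's way.

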